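# Preset the clamping-vacuum regulator

### The job

Before the next panel is clamped on the vacuum pods, the clamping vacuum must be set. Of the two regulators on the bench, take the one whose knob has a straight upright bar grip and turn that knob until its pointer lines up with the small brass marker on the rim of its dial, then let go. Leave the marker where it is and do not disturb the other regulator, the one with the round fluted knob.

Things in the scene. Friction and masses are not known exactly. Their poses are not given: they have to be found in the camera images.
- bar_grip (a point): Centre of the black upright bar grip of the knob to turn, on its vertical turning axis. Bar 52 mm long, 16 thick, 40 high: its top 14 mm above this point, its foot 26 below, on a 54 mm wide, 6 high skirt over the dial (112 mm wide aluminium disc, face 32 mm below this point, 70 above the bench; regulator fixed). Own x: along the bar to the pointer; z: up. Stays where left; friction 0.06 N m.
- bar_pointer (a point): Tip of that knob's pointer: a flat black nose with a white line, 7 mm wide, 5 high, sticking out of the knob's skirt in line with one end of the bar. The point lies 48 mm from the turning axis, 3 mm above the dial's face. From its start it must go 25 to 75 degrees clockwise, seen from above, to the marker; the knob has stops 150 degrees apart.
- bar_marker (a point): Tip of the same dial's brass marker: a 16 mm wide clip on the rim (reaching 10 mm beyond it) with a small nose pointing inwards, up to 6 mm above the dial's face. The point lies 48 mm from the turning axis, 3 mm above the face: the pointer's tip comes to this very point when the knob is set right. The clip sits stiffly and must stay where it is.
- round_pointer (a point): Tip of the pointer of the other regulator, to be left alone: same body, dial, brass marker and pointer, but a round fluted black knob, 46 mm wide, with a flat metal disc on top, 105 mm above the bench. The point lies 48 mm from that knob's axis, 3 mm above its dial's face. The regulators stand 0.16 to 0.35 m apart, left and right; which is which varies.

How it is judged:
By the outcome, as a careful person would: the job done as asked, in the order asked, and still so for the second after the job is handed in, with the robot touching nothing.
It also fails if it takes over 30 s, if anything falls off the work surface, if the arm or the gripper's body presses on something with over 40 N, if the wrist force passes 120 N, or if a joint passes its speed limit or range.

### The arm

A 6-joint arm with a two-finger parallel gripper is mounted at the origin on a cart in front of the work surface, level with it; the furniture and walls round the work are solid. World frame = base frame: x ahead of the robot, y to its left, z up, the work surface at z = 0. Lengths are in m, angles in degrees, forces in N, time in s.
With the tool pointing down it reaches from about 0.4 to 0.825 m from the base axis. Payload 7 kg.
Tool frame: the origin (TCP) lies at the centre of the arm's flange, where the gripper is bolted on; the fingertips stand 178 mm ahead of it and the grasp point (between the pads) lies 159 mm ahead of it (tip_reach is the distance from the TCP to the fingertips, in m); z points along the fingers, y is the line along which they close (so a half turn about z gives the same grasp; the last joint's range is limited). The gripper opens to 88 mm and grips with 3 to 60 N. Pads are 19 mm wide; open, the fingers measure 130 mm over their backs; the gripper's body (78 mm by 193 mm) begins 47 mm behind the grasp point.
Start: joints at [82.34, 20.546, 0.682, 0, -70.136, -16.507], TCP at [0.276, 0.616, 0.405] pointing down, gripper open.
Joint ranges: [-176.03, 176.03], [-82.01, 121.73], [-58.28, 71.71], [-173.87, 95.51], [-174.79, -0.11], [-173.66, 173.66]. Speed limits (degrees/s): [136.94, 136.94, 172.46, 180, 180, 180].

### API

Orientations are given as [roll, pitch, yaw] about the fixed x, y, z axes, in that order (R = Rz(yaw) Ry(pitch) Rx(roll)).
In Python, from plant import * gives the robot as it stands.
- The arm moves only by the shell command python3 -m handwheel 'ROWS'. ROWS is JSON, a list of rows, each a list of 7 numbers: the opening, from -1 (shut) to 1 (fully open), then the shift along the tool's x, y, z as a fraction of full scale, then the turn, a rotation vector about the tool's x, y, z as a fraction of full scale. A call has 1 to 5 rows; each row shifts and turns the commanded pose from where the row before left it, along the tool's axes as they then stand; what a row does not reach is not made up. Full scale, the value 1, is 0.025 m for a shift and 6 degrees for a turn. A row lasts 1/8 s, in which the tool goes at most 62.5 mm and 10.7 degrees, less where a joint would pass 70% of its speed; a pose out of reach is approached as far as the arm can. A call with a number of a shift or a turn outside -1 to 1 is refused whole. A call with a gripper value outside its range is refused whole. The fingers move at their own pace and stop on an object; the grip force is fixed at half the most. Time passes only in rows, so rows that do not move let the fingers close. It gives the time, the measured TCP pose, the force, the opening and the grip force at its end, in the units of the state.
- get_obs(): the state, without advancing time (a new reading comes with each control period).
- snapshot(name): name is "scene" or "side" or "wrist"; returns a dict with "color" (400x640x3 uint8, red, green, blue), "fx", "fy", "cx", "cy" (pixels), "k1" (the pictures are not rectified: a ray, as slopes to the right and down, at radius r is drawn at 1 + k1 r^2 times it, then the intrinsics apply), "R" (3x3) and "t" (3): a world point X has camera coordinates R X + t; the wrist camera has in their place "tool_from_camera" (4x4, takes a point from camera to tool coordinates, whose origin is the TCP and whose axes are the flange's). Camera axes: x right, y down, z forward; pixel columns grow to the right and rows downward; lengths in m; the calibration is good to about 2 mm. A picture is of the moment at which its call begins: read the wrist's pose just before it. There is no depth.
- close_job(): hands the job in; it is judged then, once.
The state is a dict: "clock": time; "joint_pos": joint angles; "qvel": joint speeds; "tau": joint torques, N m; "tool_pos": TCP position; "orientation": TCP orientation; "force": force on the tool from outside, world axes, zero at the start; "moment": the same for the moment, N m; "opening": finger opening in m; "gripper_force": force on a finger pad.
Only numpy, scipy, OpenCV 4.12 (cv2) and the standard library are available. Lean on these libraries where they do the work, as an engineer would, in place of code of your own. Each camera call takes 0.05 s, during which the arm holds its last target. There are 200 camera calls.

## Working session

There is one attempt and no reset: what is moved stays moved. The work goes in short steps, Python scripts to look and compute and a shell command to move; the robot and the scene stay as the last step left them, time stands still between calls to the robot, and variables do not carry over. Pictures are saved under pics/ and viewed, at most 10 in all, crops included, and the job is handed in when it is done.

```bash
mkdir -p pics; ls; python3 - <<'E'
from plant import *
import cv2,numpy as np
print(get_obs())
ims=[]
for n in("scene","side","wrist"):
    s=snapshot(n); cv2.imwrite(f"pics/{n}0.png",s["color"][:,:,::-1]); print(n,{k:np.round(v,4).tolist() for k,v in s.items() if k!="color"})
E
```

```text
pics
{'clock': 0.0, 'joint_pos': array([ 8.23398337e+01,  2.05916330e+01,  6.35059604e-01, -1.98585606e-02,
       -7.01350901e+01, -1.65054670e+01]), 'qvel': array([-0.03008544,  0.05844179, -0.07646552, -0.02327081,  0.0462471 ,
        0.09257729]), 'tau': array([ 1.62910026e-03, -5.82714415e+01,  2.93058836e+01,  6.99696198e+00,
        6.97512121e-03, -1.62443766e-04]), 'tool_pos': array([0.2762677 , 0.61567318, 0.4037308 ]), 'orientation': array([ 1.79906809e+02, -8.14562437e-03, -2.41723896e+01]), 'force': array([ 0.52440788, -0.76001427, -0.23359833]), 'moment': array([-0.04790929, -0.00667376, -0.0039757 ]), 'gripper_force': 0.0, 'opening': 0.08758167380926293}
scene {'fx': 410.5831, 'fy': 410.5831, 'cx': 320.7423, 'cy': 192.9803, 'k1': -0.095, 'R': [[0.7615, -0.6478, 0.0211], [-0.444, -0.5451, -0.7112], [0.4722, 0.5322, -0.7027]], 't': [-0.4579, 0.2678, 0.7291]}
side {'fx': 417.3541, 'fy': 417.3541, 'cx': 317.5487, 'cy': 196.0471, 'k1': -0.0157, 'R': [[-0.9971, -0.0726, 0.0211], [-0.059, 0.5721, -0.818], [0.0473, -0.8169, -0.5748]], 't': [0.5185, 0.1661, 0.8128]}
wrist {'fx': 330.0558, 'fy': 330.0558, 'cx': 311.9319, 'cy': 200.9919, 'k1': -0.0021, 'tool_from_camera': [[0.0003, -0.9694, -0.2454, 0.0653], [1.0, 0.0005, -0.0007, -0.0001], [0.0008, -0.2454, 0.9694, 0.019], [0.0, 0.0, 0.0, 1.0]]}
```

View pics/scene0.png

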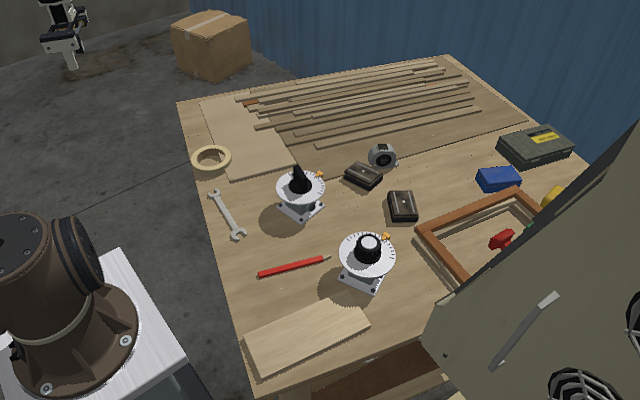

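View pics/side0.png

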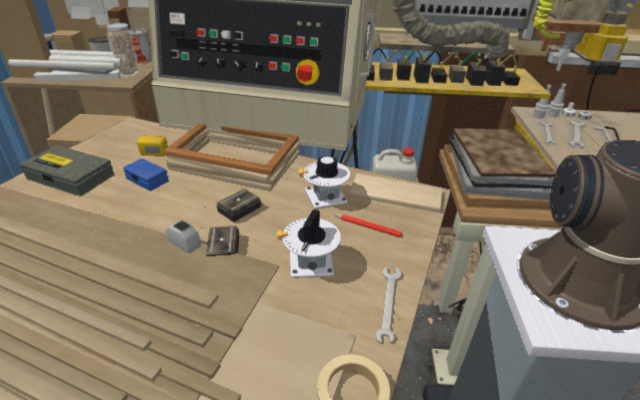

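The scene picture shows the bar regulator with its dial at about (301,188) and its brass marker at (320,174). The round regulator is at (367,254). In the side picture the bar dial is at (311,237) with its marker at (281,234), and the round one is at (326,174).

```bash
cat > h.py <<'E'
from plant import *
import cv2,numpy as np
from scipy.spatial.transform import Rotation as Rn
def cam(s,obs=None):
    if "R" in s: return np.array(s["R"]).T, -np.array(s["R"]).T@np.array(s["t"])
    T=np.array(s["tool_from_camera"]); Rt=Rn.from_euler("xyz",obs["orientation"],degrees=True).as_matrix()
    return Rt@T[:3,:3], Rt@T[:3,3]+obs["tool_pos"]
def onplane(s,px,z,obs=None):
    K=np.array([[s["fx"],0,s["cx"]],[0,s["fy"],s["cy"]],[0,0,1]]); A,c=cam(s,obs)
    p=cv2.undistortPoints(np.array(px,float).reshape(-1,1,2),K,np.array([s["k1"],0,0,0.]))[:,0]
    # forward model: scale 1+k1 r^2 of the ideal ray = OpenCV's k1
    d=np.c_[p,np.ones(len(p))]@A.T
    return c+d*((z-c[2])/d[:,2])[:,None]
E
python3 - <<'E'
from h import *
def crop(s,x,y,w,h,f): return cv2.resize(s["color"][y:y+h,x:x+w,::-1],None,fx=f,fy=f,interpolation=cv2.INTER_CUBIC)
a=snapshot("scene");b=snapshot("side")
print("bar",onplane(a,[(301,187)],.07),onplane(b,[(311,236)],.07))
print("round",onplane(a,[(367,254)],.07),onplane(b,[(326,174)],.07))
cv2.imwrite("pics/c1.png",np.hstack([crop(a,265,145,80,90,5),crop(b,270,195,80,90,5)]))
E
```

```text
bar [[ 0.53291238 -0.00935405  0.07      ]] [[ 0.53415341 -0.00147863  0.07      ]]
round [[ 0.51537325 -0.23779625  0.07      ]] [[ 0.51807106 -0.22761605  0.07      ]]
```

View pics/c1.png

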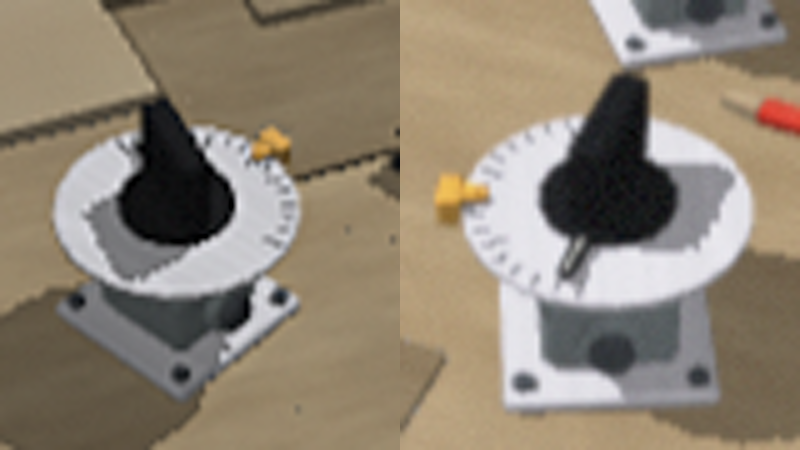

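The crop shows the pointer tip at side-image pixel (303.6,250) and the marker nose at (287.8,233.6). The bar points roughly along world +y, and the marker is towards +x.

```bash
python3 - <<'E'
from h import *
a=snapshot("scene");b=snapshot("side")
for n,s,x0,y0,w,h in(("scene",a,265,145,80,90),("side",b,270,195,80,90)):
    im=s["color"][y0:y0+h,x0:x0+w].astype(int); hsv=cv2.cvtColor(im.astype(np.uint8),cv2.COLOR_RGB2HSV)
    m=((hsv[...,1]>150)&(hsv[...,2]>150)&(hsv[...,0]<28)); ys,xs=np.nonzero(m); 
    g=onplane(s,[(xs.mean()+x0,ys.mean()+y0)],.073)[0]
    c=onplane(s,[(300.0,186.8)] if n=="scene" else [(311.1,236.8)],.07)[0]; d=g-c
    print(n,"clip n",m.sum(),g,"centre",c,"marker az",np.degrees(np.arctan2(d[1],d[0])),np.hypot(*d[:2]))
p=onplane(b,[(303.2,249.6),(287.4,233.2)],.073); d=p-c
print(p,np.degrees(np.arctan2(d[:,1],d[:,0])),np.hypot(d[:,0],d[:,1]))
E
```

```text
scene clip n 19 [ 0.59098815 -0.0020069   0.073     ] centre [ 0.53156695 -0.00741844  0.07      ] marker az 5.203618776707166 0.05966710945583924
side clip n 71 [ 0.52961277 -0.03154155  0.073     ] centre [0.53376361 0.00083375 0.07      ] marker az -97.30604994181253 0.032640310681762576
[[ 0.54483511  0.04133153  0.073     ]
 [ 0.57960739 -0.0017643   0.073     ]] [74.70979857 -3.24358856] [0.0419839  0.04591733]
```

Pointer azimuth is about 75° and the marker about 0°, with the centre near (0.533,-0.003). Next I move over it.

```bash
python3 -m handwheel '[[1,0.5,0.47,0,0,0,0],[1,1,0.94,0,0,0,0],[1,1,0.94,0,0,0,0],[1,1,0.94,0,0,0,0],[1,1,0.94,0,0,0,0]]' | tail -c 400
python3 -m handwheel '[[1,1,0.94,0,0,0,0],[1,1,0.94,0,0,0,0],[1,1,0.94,0,0,0,0],[1,1,0.94,0,0,0,0],[1,1,0.94,0,0,0,0]]' >/dev/null
python3 -m handwheel '[[1,1,0.94,0,0,0,0],[1,1,0.94,0,0,0,0],[1,1,0.94,0,0,0,0],[1,1,0.94,0,0,0,0],[1,1,0.94,0,0,0,0]]' >/dev/null
python3 -m handwheel '[[1,1,0.94,0,0,0,0],[1,1,0.94,0,0,0,0],[1,1,0.94,0,0,0,0],[1,1,0.94,0,0,0,0],[1,1,0.94,0,0,0,0]]'
```

```text
clock: 0.98
tool_pos: [0.3362, 0.4712, 0.4049]
orientation: [-180.0, 0.0, -24.2]
force: [1.5, 0.0, 0.1]
opening: 0.0874
gripper_force: 0.0
clock: 2.85
tool_pos: [0.5331, -0.0037, 0.4049]
orientation: [-180.0, -0.0, -24.2]
force: [-0.3, 0.4, 0.2]
opening: 0.0877
gripper_force: 0.0
```

```bash
python3 -m handwheel '[[1,0,0,0,0,0,-1],[1,0,0,0,0,0,-1],[1,0,0,0,0,0,-1],[1,0,0,0,0,0,-1],[1,0,0,0,0,0,-1]]' >/dev/null
python3 -m handwheel '[[1,0,0,0,0,0,-1],[1,0,0,0,0,0,-1],[1,0,0,0,0,0,-1],[1,0,0,0,0,0,-1],[1,0,0,0,0,0,-1]]' >/dev/null
python3 -m handwheel '[[1,0,0,0,0,0,-1],[1,0,0,0,0,0,-1],[1,0,0,0,0,0,-1],[1,0,0,0,0,0,-1],[1,0,0,0,0,0,-0.8]]'
python3 -m handwheel '[[1,0,0,0,0,0,0]]'>/dev/null
python3 - <<'E'
from h import *
o=get_obs(); s=snapshot("wrist"); print(o["clock"],o["tool_pos"],o["orientation"],o["joint_pos"],o["force"])
cv2.imwrite("pics/w1.png",s["color"][:,:,::-1])
import pickle; pickle.dump((o,s),open("w1.pkl","wb"))
E
```

```text
clock: 4.72
tool_pos: [0.5328, -0.0025, 0.4048]
orientation: [180.0, -0.0, 64.8]
force: [-0.9, -0.2, -0.2]
opening: 0.0877
gripper_force: 0.0
4.85 [ 0.53292988 -0.00245079  0.40482815] [ 1.79987537e+02 -1.41605564e-02  6.45785475e+01] [ 2.08298500e+01  7.13486067e+00 -1.71911370e+01 -8.66083824e-04
 -6.56551551e+01  1.33749053e+02] [0.4253608  0.57159488 0.3724836 ]
```

View pics/w1.png

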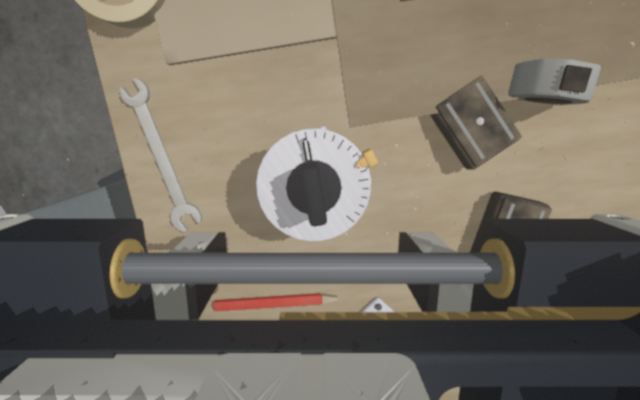

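The wrist picture shows the dial centred at about (314,184), the pointer tip at about (306,140) and the marker nose at about (358,162). Now I measure them precisely.

```bash
cat > meas.py <<'E'
from h import *
def meas(o,s,box,zoom=None):
    x0,y0,x1,y1=box; im=s["color"][y0:y1,x0:x1]; hsv=cv2.cvtColor(im,cv2.COLOR_RGB2HSV)
    br=((hsv[...,1]>130)&(hsv[...,2]>170)&(hsv[...,0]>10)&(hsv[...,0]<28)).astype(np.uint8)
    wh=((hsv[...,1]<30)&(hsv[...,2]>150)).astype(np.uint8)
    n,l,st,_=cv2.connectedComponentsWithStats(wh); k=1+st[1:,4].argmax()
    c=max(cv2.findContours((l==k).astype(np.uint8),cv2.RETR_EXTERNAL,cv2.CHAIN_APPROX_NONE)[0],key=len)
    e=cv2.fitEllipse(cv2.convexHull(c)); C=onplane(s,[(e[0][0]+x0,e[0][1]+y0)],.07,o)[0]
    ys,xs=np.nonzero(br); P=onplane(s,np.c_[xs+x0,ys+y0],.074,o)-C
    r=np.hypot(P[:,0],P[:,1]); ok=(r>.044)&(r<.07); m=P[ok].mean(0)
    print("ellipse",np.round(e,1).tolist() if 0 else e,"C",C.round(4),"marker px",ok.sum(),"az",np.degrees(np.arctan2(m[1],m[0])).round(2),"rmin",r[ok].min())
    # dark pixels in the ring outside the skirt, at pointer top height .075
    dk=hsv[...,2]<75; ys,xs=np.nonzero(dk); Q=onplane(s,np.c_[xs+x0,ys+y0],.075,o)-C
    r=np.hypot(Q[:,0],Q[:,1]); a=np.degrees(np.arctan2(Q[:,1],Q[:,0]))
    for lo,hi in((.031,.035),(.035,.039),(.039,.043),(.043,.048)):
        q=(r>lo)&(r<hi); print(lo,q.sum(),np.histogram(a[q],np.arange(-180,181,20))[0].tolist(), a[q].mean() if q.any() else None)
    return C
if __name__=="__main__":
    import pickle; o,s=pickle.load(open("w1.pkl","rb")); meas(o,s,(240,115,390,250))
    cv2.imwrite("pics/w1c.png",cv2.resize(s["color"][120:250,245:385,::-1],None,fx=4.5,fy=4.5,interpolation=cv2.INTER_CUBIC))
E
python3 meas.py
```

```text
Traceback (most recent call last):
  File "meas.py", line 19, in <module>
    import pickle; o,s=pickle.load(open("w1.pkl","rb")); meas(o,s,(240,115,390,250))
                                                         ~~~~^^^^^^^^^^^^^^^^^^^^^^^
  File "meas.py", line 9, in meas
    ys,xs=np.nonzero(br); P=onplane(s,np.c_[xs+x0,ys+y0],.074,o)-C
                            ~~~~~~~^^^^^^^^^^^^^^^^^^^^^^^^^^^^^
  File "h.py", line 10, in onplane
    p=cv2.undistortPoints(np.array(px,float).reshape(-1,1,2),K,np.array([s["k1"],0,0,0.]))[:,0]
      ~~~~~~~~~~~~~~~~~~~^^^^^^^^^^^^^^^^^^^^^^^^^^^^^^^^^^^^^^^^^^^^^^^^^^^^^^^^^^^^^^^^^
cv2.error: OpenCV(4.12.0) /io/opencv/modules/calib3d/src/undistort.dispatch.cpp:347: error: (-215:Assertion failed) CV_IS_MAT(_src) && CV_IS_MAT(_dst) && (_src->rows == 1 || _src->cols == 1) && (_dst->rows == 1 || _dst->cols == 1) && _src->cols + _src->rows - 1 == _dst->rows + _dst->cols - 1 && (CV_MAT_TYPE(_src->type) == CV_32FC2 || CV_MAT_TYPE(_src->type) == CV_64FC2) && (CV_MAT_TYPE(_dst->type) == CV_32FC2 || CV_MAT_TYPE(_dst->type) == CV_64FC2) in function 'cvUndistortPointsInternal'
```

```bash
sed -i 's/>130)&(hsv\[...,2\]>170)/>130)\&(hsv[...,2]>140)/' meas.py; python3 - <<'E'
import pickle; from h import *
o,s=pickle.load(open("w1.pkl","rb"))
cv2.imwrite("pics/w1c.png",cv2.resize(s["color"][120:250,245:385,::-1],None,fx=4.5,fy=4.5,interpolation=cv2.INTER_CUBIC))
print(cv2.cvtColor(s["color"],cv2.COLOR_RGB2HSV)[156:164,364:374:3].tolist())
E
python3 meas.py 2>&1 | tail -6
```

```text
[[[18, 110, 171], [19, 111, 210], [19, 110, 215], [20, 110, 213]], [[19, 111, 181], [19, 111, 207], [20, 110, 213], [20, 111, 214]], [[19, 113, 197], [19, 112, 203], [19, 110, 213], [19, 111, 214]], [[19, 112, 205], [19, 112, 198], [19, 111, 211], [20, 111, 214]], [[19, 111, 207], [19, 113, 192], [19, 111, 209], [19, 111, 213]], [[19, 111, 207], [19, 113, 189], [19, 112, 208], [20, 111, 212]], [[19, 111, 207], [19, 113, 189], [19, 111, 206], [20, 111, 211]], [[19, 111, 206], [19, 113, 191], [19, 113, 204], [19, 111, 209]]]
                            ~~~~~~~^^^^^^^^^^^^^^^^^^^^^^^^^^^^^
  File "h.py", line 10, in onplane
    p=cv2.undistortPoints(np.array(px,float).reshape(-1,1,2),K,np.array([s["k1"],0,0,0.]))[:,0]
      ~~~~~~~~~~~~~~~~~~~^^^^^^^^^^^^^^^^^^^^^^^^^^^^^^^^^^^^^^^^^^^^^^^^^^^^^^^^^^^^^^^^^
cv2.error: OpenCV(4.12.0) /io/opencv/modules/calib3d/src/undistort.dispatch.cpp:347: error: (-215:Assertion failed) CV_IS_MAT(_src) && CV_IS_MAT(_dst) && (_src->rows == 1 || _src->cols == 1) && (_dst->rows == 1 || _dst->cols == 1) && _src->cols + _src->rows - 1 == _dst->rows + _dst->cols - 1 && (CV_MAT_TYPE(_src->type) == CV_32FC2 || CV_MAT_TYPE(_src->type) == CV_64FC2) && (CV_MAT_TYPE(_dst->type) == CV_32FC2 || CV_MAT_TYPE(_dst->type) == CV_64FC2) in function 'cvUndistortPointsInternal'
```

View pics/w1c.png

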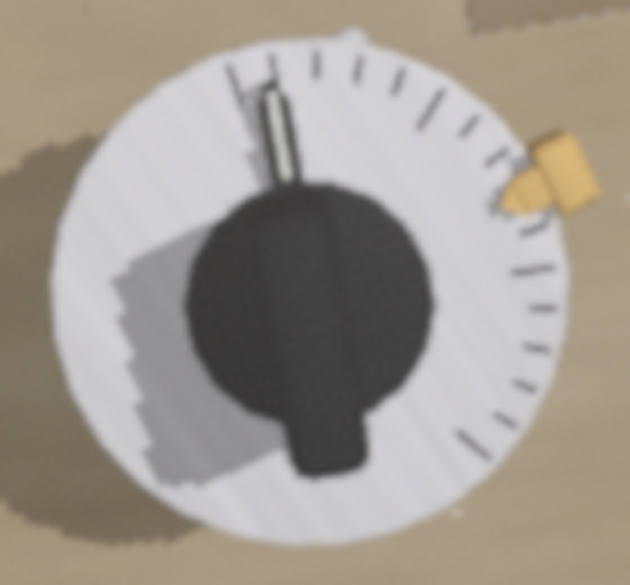

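The crop shows the dial centre at (310,292), the pointer tip at (271,88), and the brass nose tip at (499,212) with the clip centre at (567,172). That is about 65° of clockwise travel.

```bash
sed -i 's/>130)&(hsv\[...,2\]>140)/>92)\&(hsv[...,2]>150)/' meas.py; python3 meas.py 2>&1 | tail -6; python3 - <<'E'
import pickle; from h import *
o,s=pickle.load(open("w1.pkl","rb"))
f=lambda u,v:((u+.5)/4.5-.5+245,(v+.5)/4.5-.5+120)
C=onplane(s,[f(310,292)],.07,o)[0]
for n,q,z in(("ptr tip",(271,88),.075),("ptr root",(287,178),.075),("nose tip",(499,212),.073),("clip",(567,172),.075),("bar far end",(332,470),.116)):
    p=onplane(s,[f(*q)],z,o)[0]; d=p-C; print(n,p.round(4),np.degrees(np.arctan2(d[1],d[0])).round(2),np.hypot(*d[:2]).round(4))
E
```

```text
ellipse ((73.45480346679688, 69.03010559082031), (114.02789306640625, 115.09153747558594), 73.3395767211914) C [ 5.354e-01 -1.000e-04  7.000e-02] marker px 236 az 0.38 rmin 0.045487645900054254
0.031 61 [0, 0, 6, 45, 10, 0, 0, 0, 0, 0, 0, 0, 0, 0, 0, 0, 0, 0] -109.3064121297641
0.035 61 [0, 0, 2, 51, 8, 0, 0, 0, 0, 0, 0, 0, 0, 0, 0, 0, 0, 0] -108.94615415232977
0.039 10 [0, 0, 0, 10, 0, 0, 0, 0, 0, 0, 0, 0, 0, 0, 0, 0, 0, 0] -110.38631368780628
0.043 0 [0, 0, 0, 0, 0, 0, 0, 0, 0, 0, 0, 0, 0, 0, 0, 0, 0, 0] None
ptr tip [0.5467 0.0425 0.075 ] 75.09 0.0446
ptr root [0.5417 0.0243 0.075 ] 75.49 0.0257
nose tip [ 0.579  -0.0016  0.073 ] -1.34 0.0438
clip [5.951e-01 4.000e-04 7.500e-02] 0.92 0.0598
bar far end [ 0.528  -0.0252  0.116 ] -106.43 0.0257
```

```bash
python3 -m handwheel '[[1,0,0,0,0,0,-0.87],[1,0,0,0,0,0,-0.87],[1,0.11,0.07,0.5,0,0,0],[1,0,0,1,0,0,0],[1,0,0,1,0,0,0]]'
python3 -m handwheel '[[1,0,0,1,0,0,0],[1,0,0,1,0,0,0],[1,0,0,0.7,0,0,0],[1,0,0,0.45,0,0,0],[1,0,0,0,0,0,0]]'
python3 - <<'E'
from h import *
s=snapshot("wrist"); cv2.imwrite("pics/w2.png",s["color"][:,:,::-1])
E
```

```text
clock: 5.52
tool_pos: [0.5357, 0.0003, 0.3407]
orientation: [-180.0, -0.0, 74.9]
force: [0.2, 0.8, -0.2]
opening: 0.0876
gripper_force: 0.0
clock: 6.15
tool_pos: [0.5356, 0.0002, 0.2624]
orientation: [-179.9, 0.1, 75.0]
force: [1.1, -1.2, -0.1]
opening: 0.0875
gripper_force: 0.0
```

View pics/w2.png

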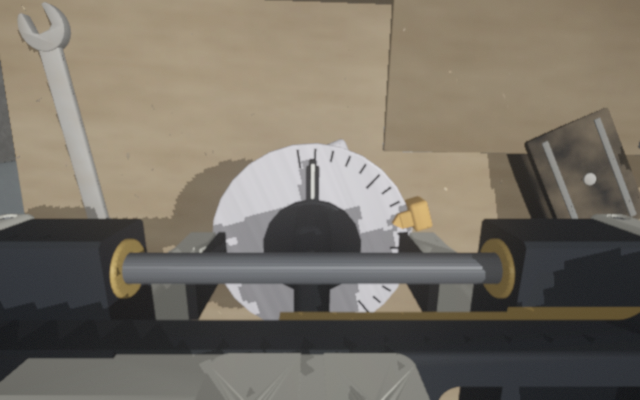

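The picture shows the bar centred between the fingers at x≈312, with the pointer straight up in the image at (313,163) and the marker at (400,220). Closing now.

```bash
python3 -m handwheel '[[-1,0,0,0,0,0,0],[-1,0,0,0,0,0,0],[-1,0,0,0,0,0,0],[-1,0,0,0,0,0,0],[-1,0,0,0,0,0,0]]'; python3 -m handwheel '[[-1,0,0,0,0,0,0],[-1,0,0,0,0,0,0]]'
```

```text
clock: 6.82
tool_pos: [0.5359, 0.0003, 0.2635]
orientation: [180.0, -0.0, 75.1]
force: [0.6, 0.0, 0.7]
opening: 0.0433
gripper_force: 0.0
clock: 7.08
tool_pos: [0.5359, 0.0003, 0.2634]
orientation: [-180.0, 0.0, 75.1]
force: [0.2, -0.1, 0.2]
opening: 0.0229
gripper_force: 0.0
```

```bash
python3 -m handwheel '[[-1,0,0,0,0,0,0],[-1,0,0,0,0,0,0],[-1,0,0,0,0,0,0]]'; python3 -c "
from h import *
o=get_obs();print(o['tool_pos'],o['orientation'],o['force'],o['moment'])"
```

```text
clock: 7.45
tool_pos: [0.5356, 0.0004, 0.2634]
orientation: [-180.0, 0.0, 75.1]
force: [-4.5, 2.8, 4.4]
opening: 0.0159
gripper_force: 30.0
[5.35577340e-01 4.18055113e-04 2.63380996e-01] [-1.79956084e+02  1.03710496e-02  7.50696024e+01] [-4.52881838  2.84265089  4.43187085] [ 0.93221859  1.49444694 -0.03459538]
```

Gripped, with low side force. I turn 60° clockwise first, then measure the rest.

```bash
python3 -m handwheel '[[-1,0,0,0,0,0,0.5],[-1,0,0,0,0,0,0.8],[-1,0,0,0,0,0,0.9],[-1,0,0,0,0,0,0.9],[-1,0,0,0,0,0,0.9]]'
python3 -m handwheel '[[-1,0,0,0,0,0,0.9],[-1,0,0,0,0,0,0.9],[-1,0,0,0,0,0,0.9],[-1,0,0,0,0,0,0.9],[-1,0,0,0,0,0,0.9]]'
python3 -m handwheel '[[-1,0,0,0,0,0,0.9],[-1,0,0,0,0,0,0.6],[-1,0,0,0,0,0,0]]'
python3 - <<'E'
from h import *; import pickle
o=get_obs(); s=snapshot("wrist"); pickle.dump((o,s),open("w3.pkl","wb")); print(o["clock"],o["orientation"],o["tool_pos"])
cv2.imwrite("pics/w3.png",cv2.resize(s["color"][130:330,220:420,::-1],None,fx=3,fy=3,interpolation=cv2.INTER_CUBIC))
E
```

```text
clock: 8.07
tool_pos: [0.5364, -0.0, 0.2634]
orientation: [179.9, -0.0, 50.9]
force: [3.3, -3.6, -1.7]
opening: 0.0157
gripper_force: 30.0
clock: 8.7
tool_pos: [0.5372, -0.0009, 0.2634]
orientation: [179.8, -0.1, 23.9]
force: [8.3, -12.9, -6.5]
opening: 0.0158
gripper_force: 30.0
clock: 9.07
tool_pos: [0.5373, -0.0013, 0.2634]
orientation: [179.8, -0.1, 15.1]
force: [8.8, -14.7, -6.8]
opening: 0.0162
gripper_force: 30.0
9.075 [ 1.79810500e+02 -8.09084600e-02  1.50517464e+01] [ 0.5372959  -0.00130995  0.26342269]
```

View pics/w3.png

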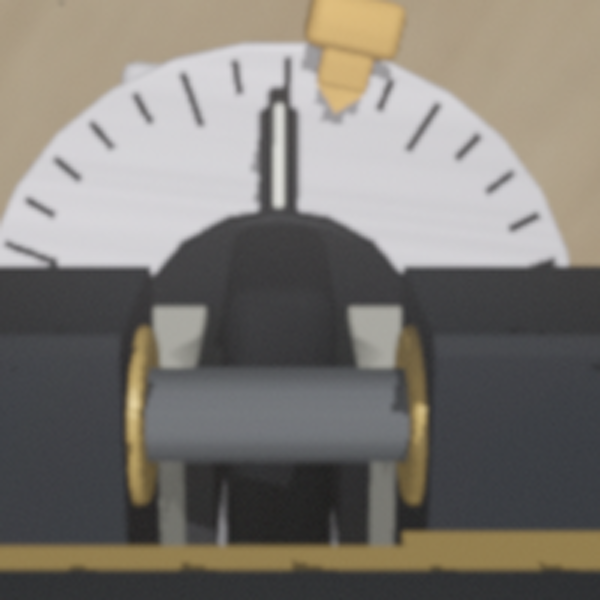

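The crop shows the pointer at (278,92)–(278,208) and the brass nose tip at (337,115), a short clockwise turn away.

```bash
python3 - <<'E'
import pickle; from h import *
o,s=pickle.load(open("w3.pkl","rb"))
f=lambda u,v:((u+.5)/3-.5+220,(v+.5)/3-.5+130)
P=lambda q,z:onplane(s,[f(*q)],z,o)[0][:2]
tip,root=P((279,90),.075),P((278,205),.075); nose,neck,clip=P((338,115),.074),P((346,68),.076),P((356,27),.078)
d=(tip-root)/np.linalg.norm(tip-root); az=lambda v:np.degrees(np.arctan2(v[1],v[0])).round(2)
rim=np.array([P(q,.07) for q in((20,205),(75,117),(250,43),(450,90),(505,143),(552,218))])
M=np.c_[2*rim,np.ones(len(rim))]; c=np.linalg.lstsq(M,(rim**2).sum(1),rcond=None)[0]; C=c[:2]; print("C fit",C,"R",np.sqrt(c[2]+C@C))
print("ptr dir",az(d),"tip",tip.round(4),"nose",nose.round(4),"noseaxis",az(clip-nose))
for A in(C,tip-.0446*d,np.array([.5354,-.0001]),o["tool_pos"][:2]): print(A.round(4),"tip",az(tip-A),np.linalg.norm(tip-A).round(4),"nose",az(nose-A),np.linalg.norm(nose-A).round(4),"neck",az(neck-A),"clip",az(clip-A))
E
```

```text
C fit [ 0.53714432 -0.00256748] R 0.053444183934245756
ptr dir 14.6 tip [0.5807 0.0097] nose [ 0.579  -0.0014] noseaxis 5.75
[ 0.5371 -0.0026] tip 15.7 0.0452 nose 1.65 0.0419 neck 2.62 clip 2.75
[ 0.5375 -0.0016] tip 14.6 0.0446 nose 0.29 0.0415 neck 1.5 clip 1.77
[ 5.354e-01 -1.000e-04] tip 12.17 0.0463 nose -1.66 0.0437 neck -0.19 clip 0.28
[ 0.5373 -0.0013] tip 14.2 0.0448 nose -0.07 0.0418 neck 1.19 clip 1.5
```

```bash
python3 -m handwheel '[[-1,0,0.06,0,0,0,0.5],[-1,0,0,0,0,0,0.8],[-1,0,0,0,0,0,0.7],[-1,0,0,0,0,0,0],[-1,0,0,0,0,0,0]]'
python3 - <<'E'
from h import *; import pickle
o=get_obs(); s=snapshot("wrist"); pickle.dump((o,s),open("w4.pkl","wb")); print(o["clock"],o["orientation"],o["tool_pos"],o["moment"])
cv2.imwrite("pics/w4.png",cv2.resize(s["color"][130:205,260:360,::-1],None,fx=8,fy=8,interpolation=cv2.INTER_CUBIC))
E
```

```text
clock: 9.75
tool_pos: [0.5375, -0.0022, 0.2634]
orientation: [179.9, -0.1, 3.1]
force: [6.7, -9.0, -5.1]
opening: 0.0161
gripper_force: 30.0
9.75 [ 1.79887659e+02 -1.13268764e-01  3.08970269e+00] [ 0.5374784  -0.00222657  0.26343415] [-3.70841522 -2.48163731 -0.09848043]
```

View pics/w4.png

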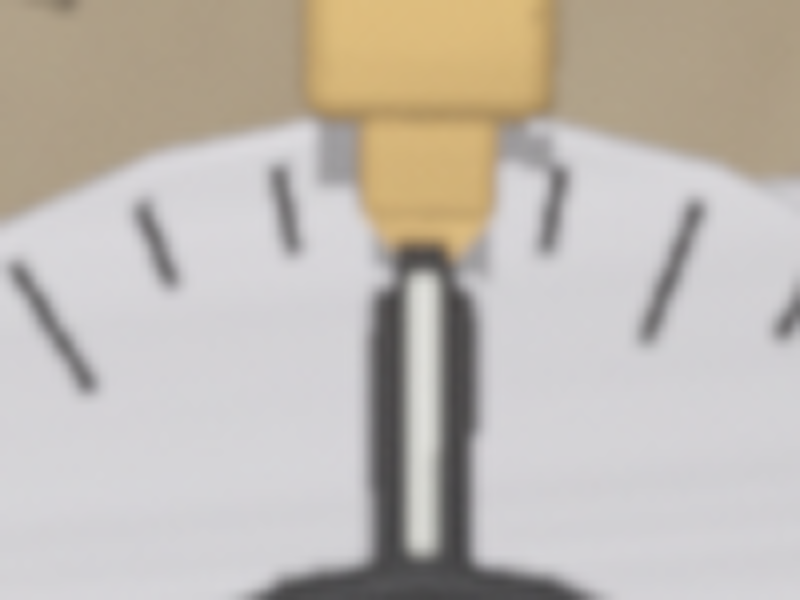

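The crop shows the pointer tip at x≈424 and the marker neck and clip centre at x≈428–430. That leaves about 0.3–0.4° clockwise. I trim it, relieve the side force and release.

```bash
python3 -m handwheel '[[-1,0.01,0.03,0,0,0,0.07],[-1,0,0,0,0,0,0],[-1,0,0,0,0,0,0]]'
python3 -m handwheel '[[1,0,0,0,0,0,0],[1,0,0,0,0,0,0],[1,0,0,0,0,0,0],[1,0,0,0,0,0,0],[1,0,0,0,0,0,0]]'
python3 -m handwheel '[[1,0,0,0,0,0,0],[1,0,0,0,0,0,0],[1,0,0,0,0,0,0],[1,0,0,0,0,0,0]]'
python3 - <<'E'
from h import *
o=get_obs(); s=snapshot("wrist"); print(o["clock"],o["orientation"],o["tool_pos"],o["force"])
cv2.imwrite("pics/w5.png",cv2.resize(s["color"][130:205,260:360,::-1],None,fx=8,fy=8,interpolation=cv2.INTER_CUBIC))
E
```

```text
clock: 10.18
tool_pos: [0.5375, -0.0025, 0.2634]
orientation: [179.9, -0.1, 2.7]
force: [4.4, -5.4, -4.6]
opening: 0.0159
gripper_force: 30.0
clock: 10.8
tool_pos: [0.5366, -0.0018, 0.2635]
orientation: [-180.0, -0.0, 2.7]
force: [-0.2, 0.8, -0.5]
opening: 0.0604
gripper_force: 0.0
clock: 11.3
tool_pos: [0.5366, -0.0018, 0.2634]
orientation: [180.0, -0.0, 2.7]
force: [0.9, 1.0, 0.4]
opening: 0.0875
gripper_force: 0.0
11.3 [ 1.79998109e+02 -4.65420936e-04  2.65451349e+00] [ 0.53661118 -0.00182909  0.26339816] [0.91201686 1.02531337 0.44583119]
```

View pics/w5.png

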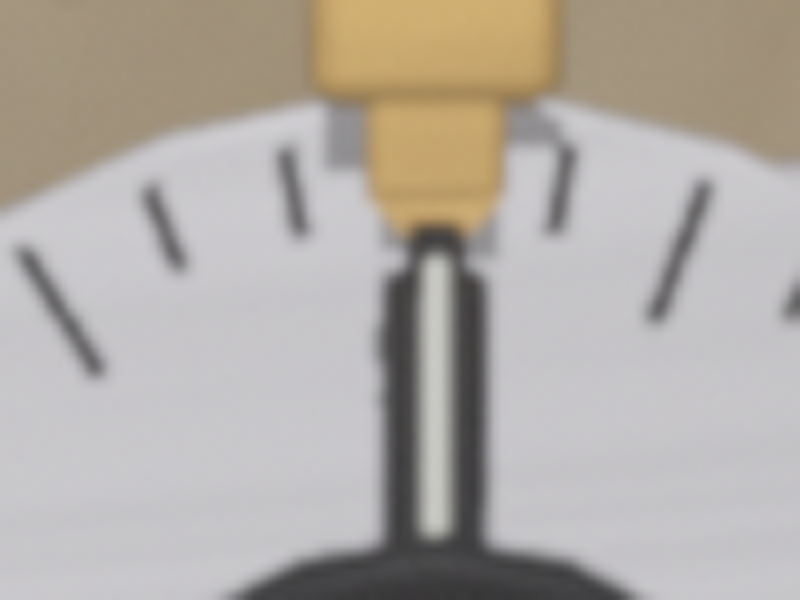

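After release the white line (x≈436) and the marker (neck and clip centre at x≈435) line up. I retreat straight up and hand in.

```bash
python3 -m handwheel '[[1,0,0,-0.5,0,0,0],[1,0,0,-1,0,0,0],[1,0,0,-1,0,0,0],[1,0,0,-1,0,0,0],[1,0,0,-1,0,0,0]]'; python3 -m handwheel '[[1,0,0,0,0,0,0],[1,0,0,0,0,0,0]]'; python3 -c "
from plant import *
print(close_job())"
```

```text
clock: 11.98
tool_pos: [0.5365, -0.0019, 0.3778]
orientation: [-180.0, -0.1, 2.7]
force: [0.6, 0.2, 0.2]
opening: 0.0877
gripper_force: 0.0
clock: 12.22
tool_pos: [0.5363, -0.0019, 0.3761]
orientation: [-180.0, -0.0, 2.6]
force: [-0.3, 0.5, -1.0]
opening: 0.0874
gripper_force: 0.0
the job is handed in; nothing more can be done
None
```

I turned the bar-grip knob clockwise until its pointer lined up with the brass marker (about 0.1 mm apart in the last wrist picture), let go, raised the gripper clear and handed the job in at about 12.2 s; the other regulator was never approached.

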